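Proof-pull a new stick-on hook on a cupboard door to 1 kg with a spring gauge

ROBOT

A 6-joint arm with a two-finger parallel gripper is mounted at the origin on the work surface. World frame = base frame: x ahead of the robot, y to its left, z up, the work surface at z = 0. Lengths are in mm, angles in rad, forces in N, time in s.
With the tool pointing down it reaches from about 375 to 975 mm from the base axis. Payload 3.8 kg.
Tool frame: the origin (TCP) lies at the very end of the fingers, on their centre line; the grasp point (between the pads) lies 19 mm behind it (manip.grip_point_offset is the distance from the TCP to the grasp point, in mm); z points along the fingers, y is the line along which they close (so a half turn about z gives the same grasp; the last joint's range is limited). The gripper opens to 85 mm and grips with 20 to 120 N. Pads are 22 mm wide; open, the fingers measure 114 mm over their backs; the gripper's body (76 mm by 85 mm) begins 54 mm behind the grasp point. The pads swing forward as they close: fully open they stand 13 mm farther back than shut.
Start: joints at [-1.247, 0.264, 1.604, -0, 1.274, -0.037], TCP at [238.285, -631.536, 192.78] pointing down, gripper open.
Joint ranges: [-2.63, 2.63], [-0.94, 2.18], [0.31, 2.57], [-1.31, 4.45], [0, 2.66], [-2.55, 2.55]. Speed limits (rad/s): [2.57, 2.57, 3.14, 3.14, 3.14, 3.14].

INTERFACE

Orientations are given as a unit quaternion [x, y, z, w].
In Python, from workcell import sensors, vision, workorder, manip gives the robot as it stands.
- The arm moves only by the shell command python3 -m crank 'ROWS' [FORCE]. ROWS is JSON, a list of rows, each an object with "gripper": the opening, from 0 (shut) to 1 (fully open); "dp": the shift along the tool's x, y, z in units of 30 mm (1.0 is 30 mm), a list of three; "turn": the turn about the tool's z in units of 6 degrees (1.0 is 6 degrees). A call has 1 to 8 rows; each row is the pose to reach, as a shift and turn from the pose commanded when the call began, along the tool's axes at that moment; what a row does not reach only later rows make up. A row lasts 1/12 s, in which the tool goes at most 41.7 mm and 7.16 degrees, less where a joint would pass 70% of its speed; a pose out of reach is approached as far as the arm can. A call with a gripper value outside its range is refused whole. The fingers move at their own pace and stop on an object; FORCE is the grip in N (left out, the last holds). Time passes only in rows, so rows that repeat a pose let the fingers close. It gives the time, the measured TCP pose, the force, the opening and the grip force at its end, in the units of the state.
- sensors.sense(): the state, without advancing time (a new reading comes with each control period).
- vision.read_camera(name): name is "scene" or "top" or "wrist"; returns the picture (384x512x3 uint8, red, green, blue); there is no depth.
- vision.camera_model(name): a dict with "fx", "fy", "cx", "cy" (pixels), "k1" (the pictures are not rectified: a ray, as slopes to the right and down, at radius r is drawn at 1 + k1 r^2 times it, then the intrinsics apply), "cam_to_world" (4x4, takes a point from camera to world coordinates). Camera axes: x right, y down, z forward; pixel columns grow to the right and rows downward; lengths in mm; the calibration is good to about 2 mm. A picture is of the moment at which its call begins: read the wrist's pose just before it. camera_model takes no time and is no camera call; for the wrist camera it gives the pose at the moment of the call.
- workorder.sign_off(): hands the job in; it is judged then, once.
The state is a dict: "clock": time; "qpos": joint angles; "qvel": joint speeds; "joint_efforts": joint torques, N m; "ee_pos": TCP position; "eef_rot": TCP orientation; "wrist_force": force on the tool from outside, world axes, zero at the start; "moment": the same for the moment, N m; "opening": finger opening in mm; "grasp_force": force on a finger pad.
Only numpy, scipy, OpenCV 4.12 (cv2) and the standard library are available. Lean on these libraries where they do the work, as an engineer would, in place of code of your own. Each camera call takes 0.05 s, during which the arm holds its last target. There are 200 camera calls.

TASK

The single-peg hook has just been glued to the cupboard door lying on the counter; proof it before the door is rehung. Fetch the spring pull gauge from under the low shelf, lay it flat on the door with its steel eye round the peg, then let go, take it afresh by its D handle and draw the slide straight down the door until the 1 kg collar comes out level with the mouth of the case, and hold it there for two seconds. Ease the slide back home without letting it snap, and leave the gauge lying slack on the hook: treat the fresh glue gently, never pull past 1.25 kg, do not drop the gauge or bang things, and leave everything else where it stands.

Things in the scene. Friction and masses are not known exactly. Their poses are not given: they have to be found in the camera images.
- gauge: Pull gauge, about 0.3 kg: aluminium case with black ends, 130 long x 44 wide x 36 mm high. Origin: centre of the case's underside; x along it towards a level steel eye, z up. At -x a sprung steel slide, 18 x 8 mm, ends in a D handle. At the start the handle's bar lies 25 to 80 mm in under the shelf's front edge, so grip first across the case and draw it out along +x before lifting high.
- gauge_eye (a point): Centre of the gauge's eye: 100 mm from the gauge's origin along its +x, 12 mm above the underside. The eye is a ring of 6 mm round steel, 41 mm inside and 53 mm outside diameter, lying level, its lower side 9 mm above the gauge's underside.
- gauge_mouth (a point): Middle of the case's -x end, where the slide comes out: 65 mm from the origin along -x, 18 mm above the underside.
- gauge_mark (a point): Middle of the 1 kg collar, a broad dark band 4 mm long right round the slide bar, 115 mm from the handle bar's centre; inside the case when the slide is home, level with gauge_mouth when the pull is 1 kg. Fine lines every 10 mm stand for 0.25 kg each.
- gauge_slide (a joint): How far the slide is drawn out, in m: 0 = home, 0.040 = the 1 kg mark at the mouth, 0.062 = end stop. The spring pulls it home with 250 N per m (10 N at the mark), with about 0.4 N friction.
- door: Cupboard door in dark wood, 380 x 280 mm, lying flat on a rubber mat with its inner face up, 22 mm above the counter; it does not shift. Origin: centre of its underside at counter height; x points up the door (the end where the hooks are), so down the door, the way a load will hang, is -x.
- peghook: The hook to prove: steel plate 70 x 44 x 4 mm (-25 to +45 mm in x) with one peg. Origin: foot of the peg on the door's face, 22 mm above the counter; x points up the door. The peg is 9 mm thick, 36 mm high; above 22 mm it leans, its tip reaching 15 mm along +x. The eye goes over it with its centre 0 to 10 mm along +x, and when pulled down the door seats with its centre 16 mm along -x.
- peg (a point): Point on the peg's axis 12 mm above the door's face.
- twinhook: A second steel hook beside it, 120 mm away across the door, with a broader plate (70 x 70 mm) and two pegs 42 mm apart, as high as the single peg; not to be used. Origin midway between the pegs on the door's face. Either hook may be on either side.
- shelf: Low wooden counter shelf, fixed: board 400 x 200 x 12 mm on two end panels, top 95 and underside 83 mm above the counter, open in front. Origin: under its centre at counter height; x along its length, front edge 100 mm along +y. Jars up to 115 mm tall stand on its back half.
- tape: Roll of masking tape lying on the door in the twin hook's lane, 90 mm across, 36 mm high. Origin under its centre. Bystander.
- tin: Small blue-labelled tin standing on the door in the twin hook's lane, 52 mm across, 80 mm high. Origin under its centre. Bystander.
- cup: Green glass tumbler beside the gauge, 72 mm across, 80 mm high. Origin under its centre. Bystander.
- jar: Glass jar with a red lid on the other side of the gauge, 68 mm across, 85 mm high. Origin under its centre. Bystander.
- mug: Blue mug left of the door, 76 mm across, 90 mm high. Origin under its centre. Bystander.
- bowl: White bowl left of the door, 110 mm across, 50 mm high. Origin under its centre. Bystander.
- padbox: Small cardboard box of glue pads to the right of the door's far side, 70 x 50 x 26 mm. Origin under its centre. Bystander.
- gauge_grip (a point): Centre of the D handle's black cross bar: round, 20 mm thick, 84 mm long across the gauge (along its y), 18 mm above the gauge's underside; 75 mm from the mouth of the case when the slide is home. Between the bar and the steel yoke nearer the case the level D is open, 49 mm along x by 60 mm across, so a finger goes down through it. It moves with the slide.

How it is judged:
By the outcome, as a careful person would: the job done as asked, in the order asked, and still so for the second after the job is handed in, with the robot touching nothing.
It also fails if it takes over 72 s, if anything falls off the work surface, if the arm or the gripper's body presses on something with over 40 N, if the wrist force passes 120 N, or if a joint passes its speed limit or range.

## Working session

There is one attempt and no reset: what is moved stays moved. The work goes in short steps, Python scripts to look and compute and a shell command to move; the robot and the scene stay as the last step left them, time stands still between calls to the robot, and variables do not carry over. Pictures are saved under pics/ and viewed, at most 10 in all, crops included, and the job is handed in when it is done.

```bash
mkdir -p pics; ls
cat > h.py <<'E'
import numpy as np, cv2
from workcell import sensors, vision
def K(m): return np.array([[m['fx'],0,m['cx']],[0,m['fy'],m['cy']],[0,0,1.]])
def save(n,f):
    m=vision.camera_model(n); im=vision.read_camera(n)
    cv2.imwrite('pics/'+f+'.png',cv2.cvtColor(im,cv2.COLOR_RGB2BGR)); np.save('pics/'+f+'.npy',{k:np.array(v) for k,v in m.items()},allow_pickle=True); return im,m
def load(f): return np.load('pics/'+f+'.npy',allow_pickle=True).item()
def pix2w(m,pts,z):
    p=cv2.undistortPoints(np.array(pts,float).reshape(-1,1,2),K(m),np.array([float(m['k1']),0,0,0])).reshape(-1,2)
    T=np.array(m['cam_to_world']); z=np.broadcast_to(z,len(p))
    d=np.c_[p,np.ones(len(p))]@T[:3,:3].T; o=T[:3,3]
    return o+d*((z-o[2])/d[:,2])[:,None]
def w2pix(m,P):
    T=np.linalg.inv(np.array(m['cam_to_world']))
    P=np.array(P,float).reshape(-1,3)@T[:3,:3].T+T[:3,3]
    return cv2.projectPoints(P,np.zeros(3),np.zeros(3),K(m),np.array([float(m['k1']),0,0,0]))[0].reshape(-1,2)
E
python3 - <<'E'
from h import *
for n in('scene','top'):
    im,m=save(n,n+'0'); print(n,{k:(np.round(v,3).tolist()) for k,v in m.items()})
print(sensors.sense())
E
```

```text
pics
scene {'fx': 364.516, 'fy': 364.516, 'cx': 254.978, 'cy': 194.899, 'k1': -0.011, 'cam_to_world': [[0.681, 0.534, -0.501, 1159.9], [0.732, -0.514, 0.446, -614.012], [-0.02, -0.671, -0.741, 1020.443], [0.0, 0.0, 0.0, 1.0]]}
top {'fx': 395.437, 'fy': 395.437, 'cx': 257.036, 'cy': 189.504, 'k1': -0.066, 'cam_to_world': [[-0.0, -0.995, 0.103, 403.116], [-1.0, 0.001, 0.01, -28.233], [-0.01, -0.103, -0.995, 1181.667], [0.0, 0.0, 0.0, 1.0]]}
{'clock': 0.1, 'qpos': array([-1.24688440e+00,  2.64670095e-01,  1.60527493e+00,  6.06898733e-06,
        1.27369046e+00, -3.69576420e-02]), 'qvel': array([-0.00035333, -0.00286458, -0.00268027,  0.00061976, -0.00062352,
        0.00160605]), 'joint_efforts': array([-4.73964265e-04, -5.16709542e+01, -3.68589270e+01,  3.56093199e-05,
        6.33563395e-03, -1.79807887e-05]), 'ee_pos': array([ 238.05842042, -630.82240291,  191.57155359]), 'eef_rot': array([ 9.83765407e-01,  1.79456348e-01, -1.43177022e-04, -1.01133751e-03]), 'wrist_force': array([0.74269281, 1.19199693, 0.59502158]), 'moment': array([ 0.01067516,  0.00681391, -0.00296185]), 'grasp_force': 0.0, 'opening': 84.97999997258914}
```

Run:
```python
import cv2,numpy as np
for n in('scene','top'):
    a=cv2.imread(f'pics/{n}0.png'); cv2.imwrite(f'pics/{n}0b.png',cv2.resize(a,(800,600),interpolation=cv2.INTER_CUBIC))
```

```text
(no output)
```

View pics/top0b.png

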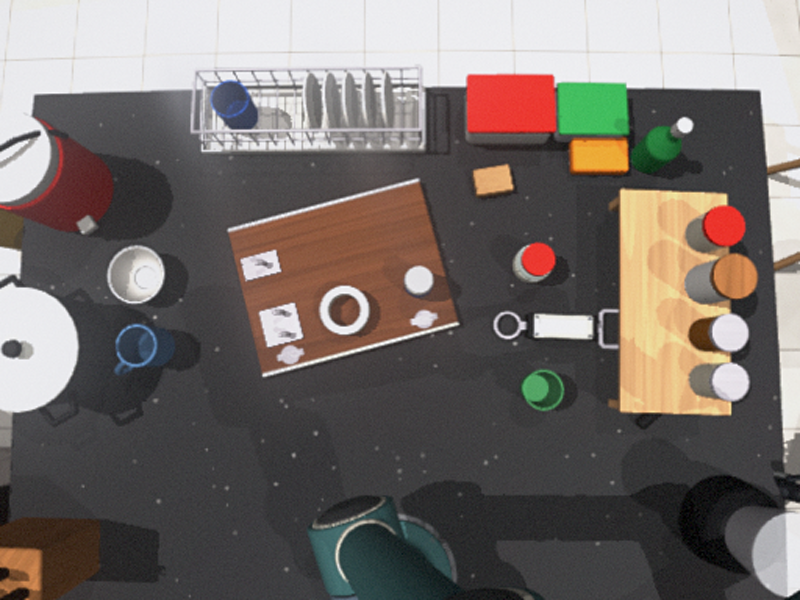

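View pics/scene0b.png

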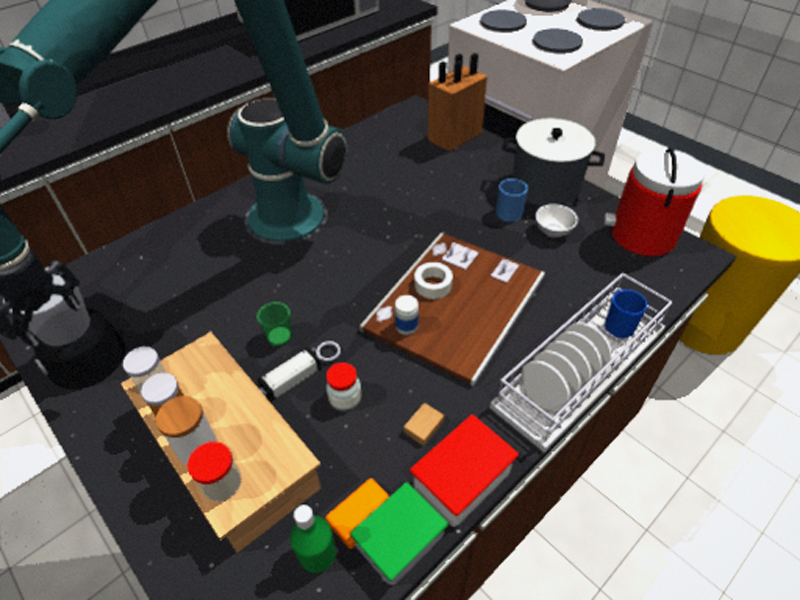

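The top picture (800 px scale) shows the single-peg hook at (260,264), the twin hook at (281,325), the gauge case at (563,326) with its eye at (508,325) and handle at (607,328). The jar is at (535,262) and the cup at (543,390).

Run:
```python
from h import *
m=load('top0')
def f(n,x,y,z): print(n,np.round(pix2w(m,[[x*.64,y*.64]],z)[0],0))
f('eye',508,325,12);f('caseR',594,327,36);f('caseL',533,326,36);f('bar',617,328,18)
f('peg',262,263,30);f('twin',282,325,30)
for p in((229,230),(419,181),(457,323),(264,375)): f('door',*p,22)
f('padbox',493,181,26);f('jar top',538,260,85);f('cup top',543,390,40);f('shelf front a',620,190,95);f('shelf front b',620,412,95);f('tape',344,310,58);f('tin',419,280,102)
a=cv2.imread('pics/top0.png')
c=np.hstack([cv2.resize(a[135:235,140:240],(400,400),interpolation=cv2.INTER_CUBIC),cv2.resize(a[160:260,305:405],(400,400),interpolation=cv2.INTER_CUBIC)])
cv2.imwrite('pics/c1.png',c)
```

```text
eye [ 469. -218.   12.]
caseR [ 463. -374.   36.]
caseL [ 465. -260.   36.]
bar [ 462. -424.   18.]
peg [586. 248.  30.]
twin [468. 208.  30.]
door [651. 316.  22.]
door [746. -50.  22.]
door [ 472. -120.   22.]
door [375. 242.  22.]
padbox [ 745. -192.   26.]
jar top [ 581. -262.   85.]
cup top [ 348. -276.   40.]
shelf front a [ 708. -413.   95.]
shelf front b [ 312. -398.   95.]
tape [494.  89.  58.]
tin [543. -48. 102.]
```

View pics/c1.png

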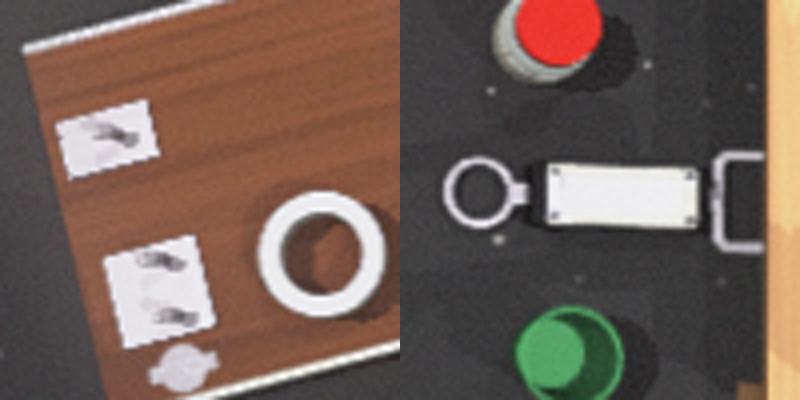

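Layout is clear, so I'll move over the gauge, skirting the shelf jars, while turning the tool along the gauge.

```bash
cat >> h.py <<'E'
def plan(x,y,z,yaw,cmd=None):
    """tool units (dp, turn) from the present pose to TCP x,y,z with tool-x yaw (deg)"""
    from scipy.spatial.transform import Rotation as R
    s=sensors.sense(); r=R.from_quat(s['eef_rot']).as_matrix()
    p=s['ee_pos'] if cmd is None else np.array(cmd)
    cy=np.degrees(np.arctan2(r[1,0],r[0,0]))
    a=np.radians(cy); Q=np.array([[np.cos(a),np.sin(a),0],[np.sin(a),-np.cos(a),0],[0,0,-1]])
    print('dp',np.round(Q.T@(np.array([x,y,z])-p)/30,2),'turn',round(-((yaw-cy+180)%360-180)/6,2),'now',np.round(p,1),'yaw',round(cy,2))
E
python3 -m crank '[{"gripper":1,"dp":[5.6,-9.0,-2],"turn":0},{"gripper":1,"dp":[5.6,-9.0,-2],"turn":0},{"gripper":1,"dp":[5.6,-9.0,-2],"turn":0},{"gripper":1,"dp":[5.6,-9.0,-2],"turn":-11.1},{"gripper":1,"dp":[5.6,-9.0,-2],"turn":-11.1},{"gripper":1,"dp":[5.6,-9.0,-2],"turn":-11.1},{"gripper":1,"dp":[5.6,-9.0,-2],"turn":-11.1},{"gripper":1,"dp":[5.6,-9.0,-2],"turn":-11.1}]'
python3 -c "
from h import *
plan(464,-300,270,87.5)"
```

```text
clock: 0.77
ee_pos: [300.0, -316.7, 252.9]
eef_rot: [0.879, 0.476, 0.0, -0.0]
wrist_force: [1.3, 1.0, -0.5]
opening: 85.7
grasp_force: 0.0
dp [ 3.45  4.27 -0.57] turn -5.11 now [ 300.  -316.7  252.9] yaw 56.85
```

```bash
python3 -m crank '[{"gripper":1,"dp":[3.45,4.3,-0.6],"turn":-5.1},{"gripper":1,"dp":[3.45,4.3,-0.6],"turn":-5.1},{"gripper":1,"dp":[3.45,4.3,-0.6],"turn":-5.1},{"gripper":1,"dp":[3.45,4.3,-0.6],"turn":-5.1},{"gripper":1,"dp":[3.45,4.3,-0.6],"turn":-5.1},{"gripper":1,"dp":[3.45,4.3,-0.6],"turn":-5.1}]'
python3 - <<'E'
from h import *
im,m=save('wrist','w1'); T=np.array(m['cam_to_world']); print(np.round(T,2),m['fx'])
cv2.imwrite('pics/w1b.png',cv2.resize(cv2.imread('pics/w1.png'),(800,600)))
E
```

```text
clock: 1.27
ee_pos: [466.4, -303.7, 269.8]
eef_rot: [0.724, 0.69, -0.0, -0.001]
wrist_force: [0.7, 0.9, -0.4]
opening: 85.5
grasp_force: 0.0
[[ 1.0000e+00 -5.0000e-02 -1.0000e-02  4.6975e+02]
 [-5.0000e-02 -9.6000e-01 -2.6000e-01 -2.3786e+02]
 [-0.0000e+00  2.6000e-01 -9.6000e-01  4.5150e+02]
 [ 0.0000e+00  0.0000e+00  0.0000e+00  1.0000e+00]] 284.2885857873888
```

View pics/w1b.png

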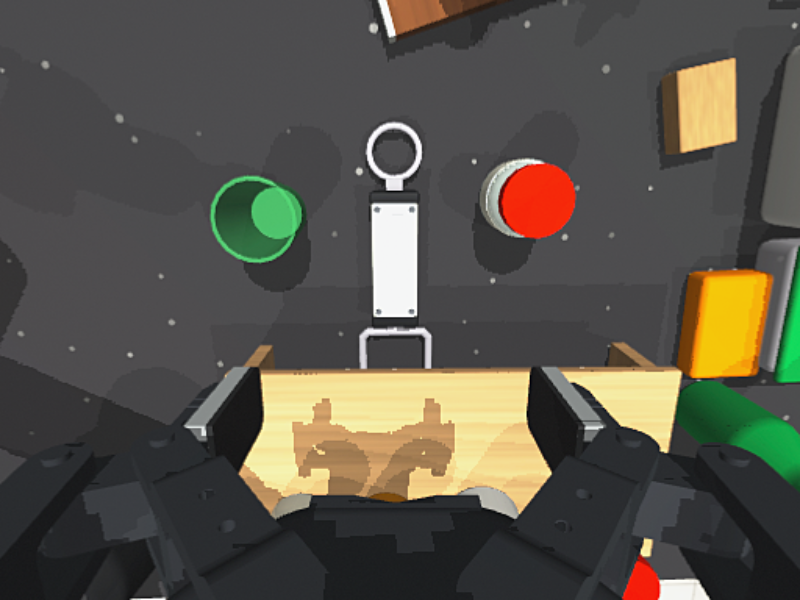

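Wrist view (800 px scale): the eye's centre is at (394,151). The case runs from (394,191) to (395,325), with the yoke below it, and there's free space on both sides towards the cup and jar.

Run:
```python
from h import *
m=load('w1')
e=pix2w(m,[[394*.64,151*.64]],12)[0]
c=pix2w(m,np.array([[372,204],[417,204],[419,317],[371,317]])*.64,36); o=c.mean(0)
b=pix2w(m,np.array([[394,192],[395,325]])*.64,[36,36])
print(e,c.round(1),o,b); d=e-o; print(np.hypot(*d[:2]),np.degrees(np.arctan2(d[1],d[0])))
d=b[0]-b[1];print(np.degrees(np.arctan2(d[1],d[0])),np.hypot(*d[:2]))
plan(e[0]+2.5,e[1]-98,30,88)
t=load('top0')
pc=pix2w(t,np.array([[56,124],[148,100],[160,155],[68,179]])/4+[140,135],26); print(pc.round(1),pc.mean(0))
```

```text
[ 469.69996385 -215.2977217    12.        ] [[ 447.3 -261.7   36. ]
 [ 488.6 -263.7   36. ]
 [ 486.8 -372.4   36. ]
 [ 439.7 -370.2   36. ]] [ 465.61126037 -317.01013104   36.        ] [[ 468.00593548 -251.9741468    36.        ]
 [ 462.88335506 -379.60018473   36.        ]]
101.79455638541856 87.69802532902851
87.70152875304555 127.72880014864631
dp [-0.3   0.25  7.99] turn -0.15 now [ 465.1 -303.9  269.7] yaw 87.12
[[593.3 290.6  26. ]
 [611.1 221.9  26. ]
 [569.8 212.   26. ]
 [552.  280.4  26. ]] [581.56370107 251.26050129  26.        ]
```

```bash
python3 -m crank '[{"gripper":1,"dp":[-0.4,0.04,1.4],"turn":-0.1},{"gripper":1,"dp":[-0.4,0.04,2.8],"turn":-0.1},{"gripper":1,"dp":[-0.4,0.04,4.2],"turn":-0.1},{"gripper":1,"dp":[-0.4,0.04,5.6],"turn":-0.1},{"gripper":1,"dp":[-0.4,0.04,6.8],"turn":-0.1},{"gripper":1,"dp":[-0.4,0.04,7.8],"turn":-0.1},{"gripper":1,"dp":[-0.4,0.04,8.4],"turn":-0.1},{"gripper":1,"dp":[-0.4,0.04,8.7],"turn":-0.1}]'
python3 -c "
from h import *
plan(465.6,-316,8,87.7)"
```

```text
clock: 1.98
ee_pos: [461.2, -314.9, 6.0]
eef_rot: [0.722, 0.692, -0.001, -0.003]
wrist_force: [0.2, 0.2, 0.5]
opening: 85.8
grasp_force: 0.0
dp [-0.03  0.15 -0.07] turn -0.03 now [ 461.2 -314.9    6. ] yaw 87.52
```

```bash
python3 -m crank '[{"gripper":1,"dp":[0,0.1,0],"turn":0},{"gripper":0.6,"dp":[0,0.1,0],"turn":0},{"gripper":0.5,"dp":[0,0.1,0],"turn":0},{"gripper":0.4,"dp":[0,0.1,0],"turn":0},{"gripper":0.4,"dp":[0,0.1,0],"turn":0},{"gripper":0.4,"dp":[0,0.1,0],"turn":0},{"gripper":0.4,"dp":[0,0.1,0],"turn":0},{"gripper":0.4,"dp":[0,0.1,0],"turn":0}]' 45
```

```text
clock: 2.65
ee_pos: [468.7, -316.8, 10.2]
eef_rot: [0.721, 0.693, 0.0, 0.0]
wrist_force: [-0.9, 0.5, -0.1]
opening: 33.9
grasp_force: 0.0
```

Run:
```python
from h import *
im,m=save('wrist','w2'); save('top','t2')
a=cv2.imread('pics/w2.png'); b=cv2.imread('pics/t2.png')[130:280,270:420]
cv2.imwrite('pics/w2b.png',np.hstack([cv2.resize(a,(480,360)),cv2.resize(b,(320,320))if 0 else cv2.resize(b,(320,360))]))
s=sensors.sense();print(s['ee_pos'],s['opening'],s['grasp_force'],s['wrist_force'])
```

```text
[ 468.45728007 -316.70474836    9.89557695] 34.15781694496935 0.0 [ 0.71263059  0.47119873 -0.05280106]
```

View pics/w2b.png

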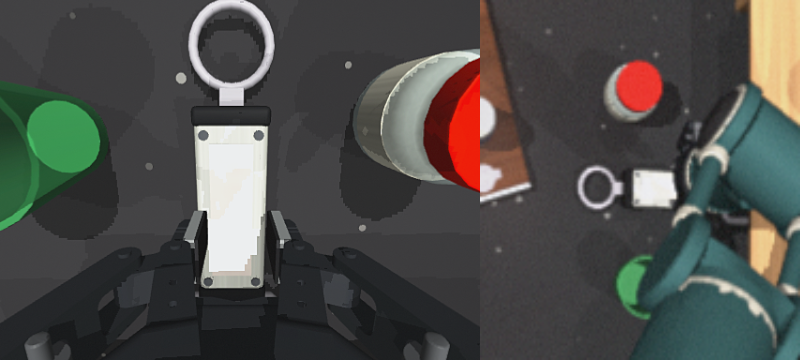

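The fingers straddle the case near its handle end, but nothing is gripped yet, so I'll close further.

```bash
python3 -m crank '[{"gripper":0.35,"dp":[0,0,0],"turn":0},{"gripper":0.3,"dp":[0,0,0],"turn":0},{"gripper":0.25,"dp":[0,0,0],"turn":0},{"gripper":0.2,"dp":[0,0,0],"turn":0},{"gripper":0.2,"dp":[0,0,0],"turn":0}]' 45; python3 -c "
from h import *
for i in range(3):
  im,m=save('wrist','w3'); s=sensors.sense();print(s['ee_pos'],s['opening'],s['grasp_force'],s['wrist_force'])"
```

```text
clock: 3.17
ee_pos: [468.4, -316.7, 9.7]
eef_rot: [0.721, 0.693, -0.0, -0.0]
wrist_force: [-0.4, -0.2, 1.2]
opening: 17.3
grasp_force: 0.0
[ 468.39783047 -316.6929527     9.73407575] 16.96669317899596 0.0 [-0.21556699  0.08236905  0.96119742]
[ 468.42451907 -316.69777724    9.73728558] 17.22484942949069 0.0 [-0.21662089 -0.18616287  1.04674263]
[ 468.42439979 -316.71727335    9.75096111] 17.047601073686266 0.0 [ 0.03995973 -0.47649233  0.08540539]
```

Run:
```python
from h import *
a=cv2.imread('pics/w3.png');save('scene','s3'); b=cv2.imread('pics/s3.png')[185:285,130:250]
cv2.imwrite('pics/w3b.png',np.hstack([cv2.resize(a,(400,360)),cv2.resize(b,(400,360),interpolation=cv2.INTER_CUBIC)]))
m=load('w3'); s=sensors.sense(); print(w2pix(m,[s['ee_pos'],s['ee_pos']+[0,0,19]]))
```

```text
[[252.67882665 213.40047155]
 [252.69928662 224.03161328]]
```

View pics/w3b.png

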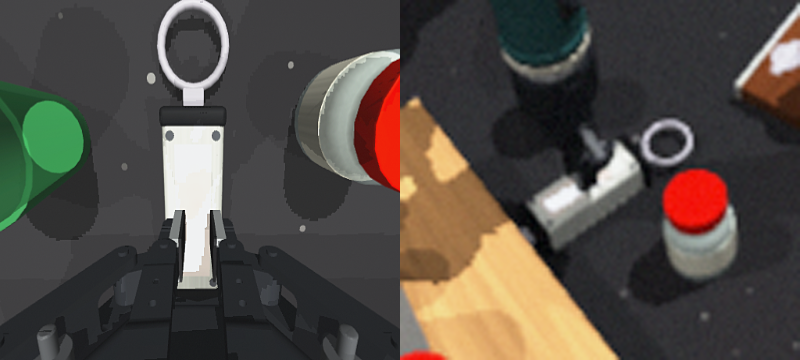

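The fingers are plainly above the case: the pads show over its label in both views, though the TCP reads z≈10. I'll check the heights against the calibration.

Run:
```python
from h import *
m=load('w3'); s=512/400; v=384/360
P=np.array([[193*s,43*v],[162*s,125*v],[223*s,125*v],[160*s,107*v],[226*s,107*v]])
for z in(12,):print('eye',pix2w(m,P[:1],z).round(1))
for z in(36,20,0):print(z,pix2w(m,P[1:],z).round(1))
e=np.array([469.7,-215.5,0]);a=np.radians(87.7);u=np.array([np.cos(a),np.sin(a),0]);w=np.array([-u[1],u[0],0]);o=e-100*u
print('pred',w2pix(m,[e+[0,0,12],o+65*u+22*w+[0,0,36],o+65*u-22*w+[0,0,36],o-65*u+[0,0,36]]).round(0).tolist(),'\nmeas',P.round(0).tolist())
print(np.round(m['cam_to_world'],2))
# eye outer diameter
q=pix2w(m,np.array([[157*s,43*v],[229*s,43*v]]),12);print('eye dia',np.linalg.norm(q[0]-q[1]))
```

```text
eye [[ 469.4 -213.9   12. ]]
36 [[ 446.4 -260.6   36. ]
 [ 488.3 -262.3   36. ]
 [ 445.8 -250.6   36. ]
 [ 490.4 -252.4   36. ]]
20 [[ 443.8 -261.6   20. ]
 [ 490.  -263.5   20. ]
 [ 443.2 -250.6   20. ]
 [ 492.4 -252.6   20. ]]
0 [[ 440.6 -262.9    0. ]
 [ 492.3 -265.     0. ]
 [ 440.  -250.6    0. ]
 [ 494.9 -252.9    0. ]]
pred [[248.0, 49.0], [206.0, 112.0], [289.0, 112.0], [248.0, 320.0]] 
meas [[247.0, 46.0], [207.0, 133.0], [285.0, 133.0], [205.0, 114.0], [289.0, 114.0]]
[[ 1.0000e+00 -4.0000e-02 -1.0000e-02  4.7102e+02]
 [-4.0000e-02 -9.6000e-01 -2.6000e-01 -2.5070e+02]
 [-0.0000e+00  2.6000e-01 -9.6000e-01  1.9140e+02]
 [ 0.0000e+00  0.0000e+00  0.0000e+00  1.0000e+00]]
eye dia 52.8869722380811
```

Run:
```python
from workcell import manip
print({k:getattr(manip,k) for k in dir(manip) if not k.startswith('_')})
from h import *
a=cv2.imread('pics/w2.png')[150:384,110:410]; b=cv2.imread('pics/w3.png')[150:384,110:410]
cv2.imwrite('pics/c2.png',cv2.resize(np.hstack([a,b]),(800,312)))
```

```text
{'Unreachable': <class 'workcell.Unreachable'>, 'grip_point_offset': 18.700000000000003}
```

View pics/c2.png

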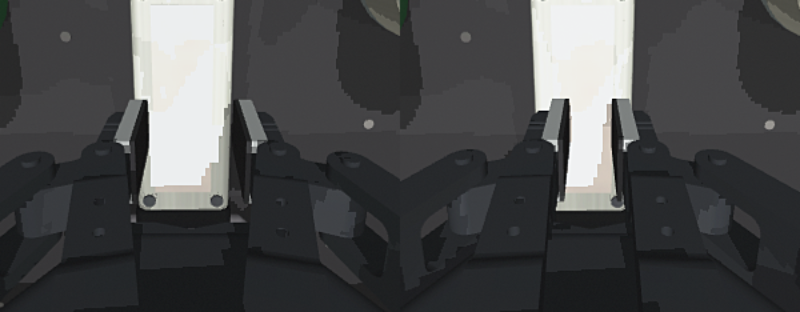

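The finger gaps put the tips about 45 mm short of the reported TCP, at roughly z≈50. I'll open the gripper and feel my way down in small steps, watching the force.

```bash
python3 -m crank '[{"gripper":1,"dp":[0,0,0],"turn":0},{"gripper":1,"dp":[0,0,0],"turn":0},{"gripper":1,"dp":[0,0,0],"turn":0},{"gripper":1,"dp":[0,0,0],"turn":0},{"gripper":1,"dp":[0,0,0],"turn":0},{"gripper":1,"dp":[0,0,0.15],"turn":0},{"gripper":1,"dp":[0,0,0.15],"turn":0},{"gripper":1,"dp":[0,0,0.15],"turn":0}]' 45 ; python3 -m crank '[{"gripper":1,"dp":[0,0,0.1],"turn":0},{"gripper":1,"dp":[0,0,0.2],"turn":0},{"gripper":1,"dp":[0,0,0.2],"turn":0}]'; python3 -m crank '[{"gripper":1,"dp":[0,0,0.1],"turn":0},{"gripper":1,"dp":[0,0,0.2],"turn":0},{"gripper":1,"dp":[0,0,0.2],"turn":0}]'
```

```text
clock: 4.03
ee_pos: [468.0, -316.4, 4.8]
eef_rot: [0.721, 0.693, -0.0, -0.001]
wrist_force: [-0.4, -0.7, 0.4]
opening: 85.3
grasp_force: 0.0
clock: 4.28
ee_pos: [467.9, -316.3, -1.5]
eef_rot: [0.721, 0.693, -0.0, -0.001]
wrist_force: [-0.2, 0.1, 0.1]
opening: 85.6
grasp_force: 0.0
clock: 4.53
ee_pos: [467.9, -316.3, -7.5]
eef_rot: [0.721, 0.693, -0.0, -0.001]
wrist_force: [-0.1, -0.1, -0.1]
opening: 85.4
grasp_force: 0.0
```

```bash
python3 -m crank '[{"gripper":1,"dp":[0,0,0.1],"turn":0},{"gripper":1,"dp":[0,0,0.2],"turn":0},{"gripper":1,"dp":[0,0,0.2],"turn":0}]';python3 -m crank '[{"gripper":1,"dp":[0,0,0.1],"turn":0},{"gripper":1,"dp":[0,0,0.2],"turn":0},{"gripper":1,"dp":[0,0,0.2],"turn":0}]'; python3 -m crank '[{"gripper":1,"dp":[0,0,0.1],"turn":0},{"gripper":1,"dp":[0,0,0.2],"turn":0},{"gripper":1,"dp":[0,0,0.2],"turn":0}]'
python3 - <<'E'
from h import *
im,m=save('wrist','w4')
cv2.imwrite('pics/w4b.png',cv2.resize(cv2.imread('pics/w4.png')[150:,:],(800,366)))
E
```

```text
clock: 4.78
ee_pos: [468.0, -316.4, -13.4]
eef_rot: [0.721, 0.693, -0.0, -0.001]
wrist_force: [0.3, 1.4, -0.4]
opening: 85.4
grasp_force: 0.0
clock: 5.03
ee_pos: [468.0, -316.4, -19.4]
eef_rot: [0.721, 0.693, -0.0, -0.001]
wrist_force: [-0.2, 0.1, 0.6]
opening: 85.1
grasp_force: 0.0
clock: 5.28
ee_pos: [468.0, -316.4, -25.4]
eef_rot: [0.721, 0.693, -0.0, -0.001]
wrist_force: [0.0, 0.9, -0.1]
opening: 85.3
grasp_force: 0.0
```

View pics/w4b.png

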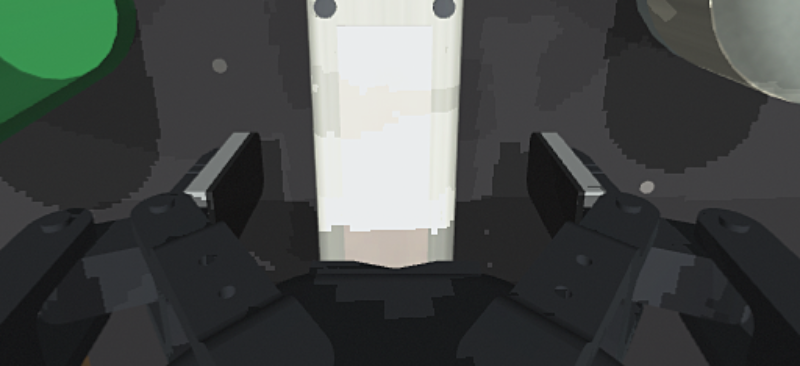

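The open tips now sit at about z≈26, level with the sides of the case, so the reported TCP is about 40–50 mm too low. I'll go a little lower and close.

```bash
python3 -m crank '[{"gripper":1,"dp":[0,0,0.1],"turn":0},{"gripper":1,"dp":[0,0,0.2],"turn":0},{"gripper":1,"dp":[0,-0.07,0.2],"turn":0}]';python3 -m crank '[{"gripper":1,"dp":[0,0,0.1],"turn":0},{"gripper":1,"dp":[0,0,0.15],"turn":0},{"gripper":0.7,"dp":[0,0,0.15],"turn":0},{"gripper":0.6,"dp":[0,0,0.15],"turn":0},{"gripper":0.55,"dp":[0,0,0.15],"turn":0},{"gripper":0.5,"dp":[0,0,0.15],"turn":0},{"gripper":0.4,"dp":[0,0,0.15],"turn":0},{"gripper":0.4,"dp":[0,0,0.15],"turn":0}]' 45
```

```text
clock: 5.58
ee_pos: [466.2, -316.5, -31.3]
eef_rot: [0.721, 0.693, -0.0, -0.0]
wrist_force: [-1.0, 0.9, -0.4]
opening: 85.2
grasp_force: 0.0
clock: 6.25
ee_pos: [466.5, -316.8, -34.9]
eef_rot: [0.721, 0.693, 0.0, 0.0]
wrist_force: [0.3, -1.4, 1.5]
opening: 43.1
grasp_force: 47.6
```

Gripped at 43 mm and 48 N. Next: a small lift, draw it out along +x, then lift high.

```bash
python3 -m crank '[{"gripper":0.4,"dp":[0,0,-0.4],"turn":0},{"gripper":0.4,"dp":[0,0,-0.8],"turn":0},{"gripper":0.4,"dp":[0.3,0,-1.1],"turn":0},{"gripper":0.4,"dp":[1.0,0,-1.2],"turn":0},{"gripper":0.4,"dp":[1.8,0,-1.2],"turn":0},{"gripper":0.4,"dp":[2.6,0,-1.2],"turn":0},{"gripper":0.4,"dp":[3.3,0,-1.2],"turn":0},{"gripper":0.4,"dp":[3.8,0,-1.2],"turn":0}]' 60
python3 -m crank '[{"gripper":0.4,"dp":[0,0,-0.5],"turn":0},{"gripper":0.4,"dp":[0,0,-1.4],"turn":0},{"gripper":0.4,"dp":[0,0,-2.2],"turn":0},{"gripper":0.4,"dp":[0,0,-3.0],"turn":0},{"gripper":0.4,"dp":[0,0,-3.4],"turn":0},{"gripper":0.4,"dp":[0,0,-3.4],"turn":0}]' 60
python3 - <<'E'
from h import *
save('wrist','w5'); s=sensors.sense(); print(s['ee_pos'])
# hook target
t=load('top0')
pc=pix2w(t,np.array([[56,124],[148,100],[160,155],[68,179]])/4+[140,135],26)
c=pc.mean(0); 
u=(pc[0]-pc[1]+pc[3]-pc[2]);print('plate yaw',np.degrees(np.arctan2(u[1],u[0])), np.linalg.norm(pc[0]-pc[1]),np.linalg.norm(pc[1]-pc[2]))
a=np.radians(104.8);u=np.array([np.cos(a),np.sin(a),0]);peg=c-10*u;print('peg',peg)
print('gauge origin target',peg-95*u, 'view pose', peg-190*u)
x=peg-190*u; plan(x[0],x[1],105,104.8)
E
```

```text
clock: 6.92
ee_pos: [470.8, -200.5, 1.7]
eef_rot: [0.721, 0.693, 0.0, 0.0]
wrist_force: [-0.4, -0.3, -2.4]
opening: 42.9
grasp_force: 62.1
clock: 7.42
ee_pos: [473.9, -203.7, 107.2]
eef_rot: [0.721, 0.693, 0.001, 0.004]
wrist_force: [0.5, -0.2, -1.8]
opening: 43.2
grasp_force: 62.2
[ 472.38648247 -203.07995571  104.84956822]
plate yaw 104.56346013364276 70.95829653975612 42.519149602550826
peg [584.11815865 241.59226741  26.        ]
gauge origin target [608.38550565 149.74404549  26.        ] view pose [632.65285266  57.89582357  26.        ]
dp [ 8.91  4.99 -0.01] turn -2.85 now [ 472.4 -203.1  104.8] yaw 87.69
```

Run:
```python
from h import *
a=np.radians(104.7);u=np.array([np.cos(a),np.sin(a),0]);v=np.array([u[1],-u[0],0]);x=np.array([584,241.6,0])-140*u+60*v;print(x); plan(x[0],x[1],105,104.7)
```

```text
[677.56217741 121.40799129   0.        ]
dp [ 1.108e+01  6.400e+00 -1.000e-02] turn -2.84 now [ 472.4 -203.1  104.8] yaw 87.69
```

```bash
python3 -m crank '[{"gripper":0.4,"dp":[0.6,0.35,0],"turn":0},{"gripper":0.4,"dp":[1.7,1.0,0],"turn":-0.4},{"gripper":0.4,"dp":[2.8,1.7,0],"turn":-0.8},{"gripper":0.4,"dp":[3.9,2.3,0],"turn":-1.2},{"gripper":0.4,"dp":[5.0,2.9,0],"turn":-1.6},{"gripper":0.4,"dp":[6.1,3.5,0],"turn":-2.0},{"gripper":0.4,"dp":[7.2,4.2,0],"turn":-2.4},{"gripper":0.4,"dp":[8.3,4.8,0],"turn":-2.8}]' 60
python3 -m crank '[{"gripper":0.4,"dp":[0.9,0.5,0],"turn":0},{"gripper":0.4,"dp":[1.8,1.0,0],"turn":0},{"gripper":0.4,"dp":[2.4,1.3,0],"turn":0},{"gripper":0.4,"dp":[2.4,1.3,0],"turn":0},{"gripper":0.4,"dp":[2.4,1.3,0],"turn":0}]' 60
python3 - <<'E'
from h import *
im,m=save('wrist','w6'); s=sensors.sense(); print(s['ee_pos'],s['opening'],s['grasp_force'])
plan(677,121,105,104.7)
cv2.imwrite('pics/w6b.png',cv2.resize(cv2.imread('pics/w6.png'),(800,600)))
E
```

```text
clock: 8.13
ee_pos: [624.0, 42.0, 100.0]
eef_rot: [0.612, 0.791, -0.001, -0.001]
wrist_force: [0.5, -0.5, -2.3]
opening: 43.2
grasp_force: 62.2
clock: 8.55
ee_pos: [642.9, 120.7, 100.0]
eef_rot: [0.611, 0.791, -0.002, -0.001]
wrist_force: [-1.0, -0.2, -3.0]
opening: 43.4
grasp_force: 62.1
[642.92435374 119.62102161 100.31813355] 43.312918927167885 62.124695777893066
dp [-0.24  1.11 -0.16] turn -0.03 now [642.9 119.6 100.3] yaw 104.55
```

View pics/w6b.png

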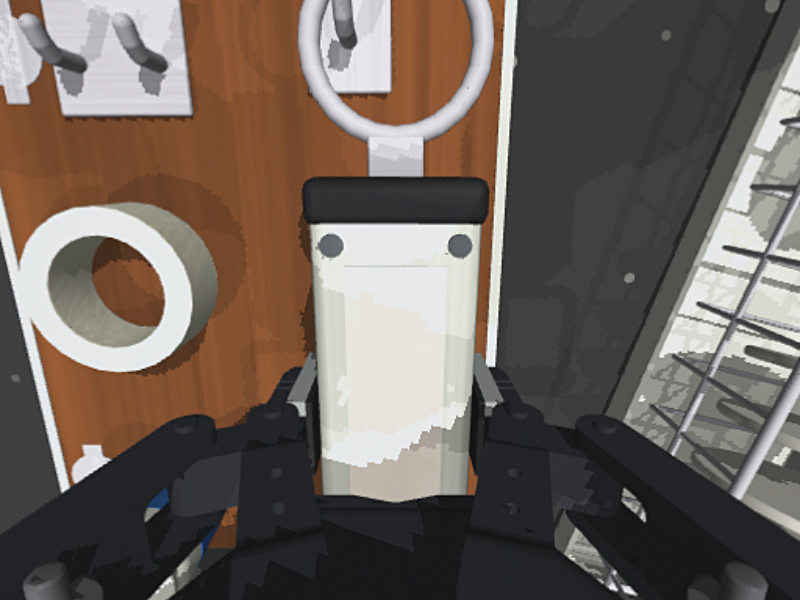

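Held gauge seen from above (800 px scale): the eye's centre is at (397,43). Through it shows the single-peg plate, with its lower right corner at (391,93) and the peg foot near (346,43). The twin plate's lower corners are (64,115) and (192,115), its peg feet (75,65) and (155,65).

Run:
```python
from h import *
m=load('w6')
def f(x,y,z): return pix2w(m,[[x*.64,y*.64]],z)[0]
L=f(0,185,22),f(67,490,22); d=L[0]-L[1]; print('door left edge yaw',np.degrees(np.arctan2(d[1],d[0])))
L=f(515,30,22),f(493,365,22); d=L[0]-L[1]; print('right edge yaw',np.degrees(np.arctan2(d[1],d[0])),L)
d=f(192,115,26)-f(64,115,26); print('twin lower edge',np.linalg.norm(d),np.degrees(np.arctan2(d[1],d[0]))+90)
a=np.radians(104.6);u=np.array([np.cos(a),np.sin(a),0]);v=np.array([u[1],-u[0],0])
p1=f(391,93,26)+25*u-22*v; p2=f(346,43,26)
tw=(f(192,115,26)+f(64,115,26))/2+25*u; print('peg from corner',p1,'foot',p2,'from twin',tw+120*v)
print('twin feet',f(75,65,26),f(155,65,26), 'mid+120v',(f(75,65,26)+f(155,65,26))/2+120*v)
# eye in hand
for z in(145,148,150,152,155,158): 
  e=f(397,43,z); w=np.linalg.norm(f(493,43,z)-f(300,43,z)); print(z,e.round(1),round(w,1))
s=np.array([642.9,119.9,100.3]); print('eye expected',s+100*u+[-0.5,1,47])
c=[f(303,190,z) for z in (171,175)],[f(488,190,z) for z in (171,175)];print(np.linalg.norm(c[0][0]-c[1][0]),np.linalg.norm(c[0][1]-c[1][1]))
```

```text
door left edge yaw 104.11630042185466
right edge yaw 104.49559979696997 (array([667.78816082, 270.69281505,  22.        ]), array([714.90537447,  88.44633034,  22.        ]))
twin lower edge 68.74371474698115 104.640459317394
peg from corner [585.60735715 243.43686983  26.        ] foot [584.82070226 241.905981    26.        ] from twin [589.10343009 233.12311582  26.        ]
twin feet [450.14175476 196.19495571  26.        ] [490.57597988 206.75800033  26.        ] mid+120v [586.48396778 231.72480101  26.        ]
145 [617.9 218.8 145. ] 53.2
148 [618.1 218.1 148. ] 52.0
150 [618.2 217.6 150. ] 51.2
152 [618.3 217.1 152. ] 50.4
155 [618.5 216.3 155. ] 49.3
158 [618.7 215.6 158. ] 48.1
eye expected [617.19306418 217.67091705 147.3       ]
44.798821716585465 43.1792341941052
```

Run:
```python
from h import *
s=sensors.sense(); p=s['ee_pos']; print(p)
plan(642.9-34.3,119.8+28.5,100.3,104.55)
```

```text
[642.92435374 119.62102161 100.31813355]
dp [ 1.21 -0.87  0.  ] turn -0.0 now [642.9 119.6 100.3] yaw 104.55
```

```bash
python3 -m crank '[{"gripper":0.4,"dp":[0.4,-0.3,0],"turn":0},{"gripper":0.4,"dp":[0.8,-0.6,0],"turn":0},{"gripper":0.4,"dp":[1.2,-0.87,0],"turn":0},{"gripper":0.4,"dp":[1.2,-0.87,0],"turn":0},{"gripper":0.4,"dp":[1.2,-0.87,0.3],"turn":0},{"gripper":0.4,"dp":[1.2,-0.87,0.9],"turn":0},{"gripper":0.4,"dp":[1.2,-0.87,1.4],"turn":0},{"gripper":0.4,"dp":[1.2,-0.87,1.5],"turn":0}]' 60
python3 - <<'E'
from h import *
for i in range(2): im,m=save('wrist','w7'); s=sensors.sense(); print(s['ee_pos'],s['wrist_force'])
a=np.radians(104.6);u=np.array([np.cos(a),np.sin(a),0]);v=np.array([u[1],-u[0],0])
# project predicted peg circle/eye into view; save overlay
e=s['ee_pos']+[-24.9,98.5,46]
peg=np.array([585,242.2,0])
print('eye',e, 'rel peg u,v',(e-peg)@u,(e-peg)@v)
E
```

```text
clock: 9.27
ee_pos: [607.8, 147.2, 54.4]
eef_rot: [0.612, 0.791, -0.002, -0.001]
wrist_force: [-0.9, 0.1, -3.6]
opening: 42.8
grasp_force: 62.1
[608.03454342 147.25865802  54.81811263] [-0.52309552 -0.08731922 -3.61539484]
[609.07722251 147.46158845  56.19515991] [ 0.20488615 -0.49592109 -1.79607998]
eye [584.17722251 245.96158845 102.19515991] rel peg u,v 3.8475206360264047 0.15197186410132757
```

```bash
python3 -m crank '[{"gripper":0.4,"dp":[0.05,0,0.4],"turn":0},{"gripper":0.4,"dp":[0.05,0,0.8],"turn":0},{"gripper":0.4,"dp":[0.05,0,1.1],"turn":0},{"gripper":0.4,"dp":[0.05,0,1.4],"turn":0},{"gripper":0.4,"dp":[0.05,0,1.6],"turn":0},{"gripper":0.4,"dp":[0.05,0,1.6],"turn":0}]' 60
python3 -m crank '[{"gripper":0.4,"dp":[0,0,0.1],"turn":0},{"gripper":0.4,"dp":[0,0,0.2],"turn":0},{"gripper":0.4,"dp":[0,0,0.3],"turn":0},{"gripper":0.4,"dp":[0,0,0.4],"turn":0},{"gripper":0.4,"dp":[0,0,0.45],"turn":0},{"gripper":0.4,"dp":[0,0,0.45],"turn":0},{"gripper":0.4,"dp":[0,0,0.45],"turn":0}]' 60
```

```text
clock: 9.87
ee_pos: [608.3, 149.1, 7.4]
eef_rot: [0.612, 0.791, -0.001, -0.001]
wrist_force: [0.0, 0.6, -3.8]
opening: 43.1
grasp_force: 62.2
clock: 10.45
ee_pos: [610.0, 149.5, -3.7]
eef_rot: [0.612, 0.791, -0.0, -0.0]
wrist_force: [0.5, -0.9, -2.3]
opening: 43.2
grasp_force: 62.2
```

```bash
for i in 1 2; do python3 -m crank '[{"gripper":0.4,"dp":[0,0,0.06],"turn":0},{"gripper":0.4,"dp":[0,0,0.12],"turn":0},{"gripper":0.4,"dp":[0,0,0.12],"turn":0},{"gripper":0.4,"dp":[0,0,0.12],"turn":0}]' 60 | grep -v rot; done
```

```text
clock: 10.78
ee_pos: [609.8, 149.5, -7.5]
wrist_force: [-0.2, 0.7, -2.5]
opening: 43.2
grasp_force: 62.2
clock: 11.12
ee_pos: [609.8, 149.4, -11.2]
wrist_force: [-0.4, 0.4, -2.6]
opening: 43.1
grasp_force: 62.2
```

```bash
for i in 1 2; do python3 -m crank '[{"gripper":0.4,"dp":[0,0,0.03],"turn":0},{"gripper":0.4,"dp":[0,0,0.06],"turn":0},{"gripper":0.4,"dp":[0,0,0.06],"turn":0}]' 60 | grep -v rot; done
python3 -c "
from h import *
im,m=save('wrist','w8'); s=sensors.sense(); print(s['ee_pos'],s['wrist_force'])
cv2.imwrite('pics/w8b.png',cv2.resize(cv2.imread('pics/w8.png'),(800,600)))"
```

```text
clock: 11.37
ee_pos: [610.1, 149.5, -12.8]
wrist_force: [0.0, 0.6, -3.1]
opening: 43.0
grasp_force: 62.3
clock: 11.62
ee_pos: [610.1, 149.5, -12.9]
wrist_force: [-3.2, -1.0, 7.5]
opening: 43.4
grasp_force: 63.3
[610.15069702 149.50882337 -12.87556205] [-4.46874196 -0.4592434   6.4668657 ]
```

Contact came exactly at the door height I expected (22 mm), so the eye is down round the peg. I'll ease the press, let go, and rise.

```bash
python3 -m crank '[{"gripper":0.4,"dp":[0,0,-0.05],"turn":0},{"gripper":0.5,"dp":[0,0,-0.05],"turn":0},{"gripper":0.6,"dp":[0,0,-0.05],"turn":0},{"gripper":0.8,"dp":[0,0,-0.05],"turn":0},{"gripper":0.9,"dp":[0,0,-0.05],"turn":0},{"gripper":0.9,"dp":[0,0,-0.05],"turn":0},{"gripper":0.9,"dp":[0,0,-0.05],"turn":0}]' 30
python3 -m crank '[{"gripper":0.9,"dp":[0,0,-0.3],"turn":0},{"gripper":0.9,"dp":[0,0,-1],"turn":0},{"gripper":0.9,"dp":[0,0,-2.2],"turn":0},{"gripper":0.9,"dp":[0,0,-3.4],"turn":0},{"gripper":0.9,"dp":[0,0,-4.6],"turn":0},{"gripper":0.9,"dp":[0,0,-5.5],"turn":0},{"gripper":0.9,"dp":[-1,0,-5.5],"turn":0},{"gripper":0.9,"dp":[-1,0,-5.5],"turn":0}]' 30
python3 -c "
from h import *
im,m=save('wrist','w9'); s=sensors.sense(); print(s['ee_pos'])
cv2.imwrite('pics/w9b.png',cv2.resize(cv2.imread('pics/w9.png'),(800,600)))"
```

```text
clock: 12.25
ee_pos: [610.2, 149.5, -12.9]
eef_rot: [0.612, 0.791, 0.0, 0.0]
wrist_force: [-0.1, 0.0, 0.2]
opening: 76.9
grasp_force: 0.0
clock: 12.92
ee_pos: [620.9, 117.8, 156.7]
eef_rot: [0.613, 0.79, 0.002, 0.004]
wrist_force: [0.3, -0.3, -0.4]
opening: 76.9
grasp_force: 0.0
[619.03224192 118.99692861 154.54747954]
```

View pics/w9b.png

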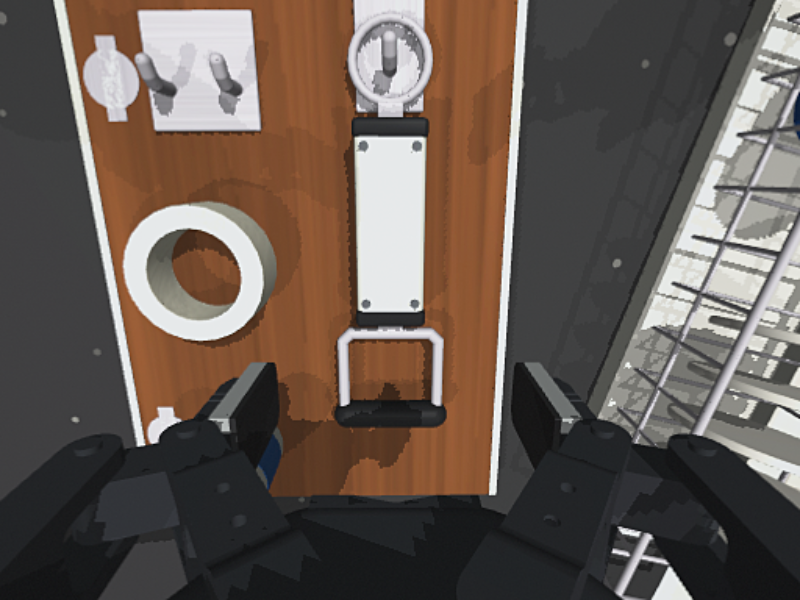

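The eye is round the peg, its ring centred at (390,62) with the peg inside. The gauge lies straight down the door, and the handle bar's centre is at (390,413).

Run:
```python
from h import *
m=load('w9')
def f(x,y,z): return pix2w(m,[[x*.64,y*.64]],z)[0]
e=f(390,62,34); b=f(390,413,40); b2=f(390,413,48); print('eye',e,'bar',b,b2)
o=(f(353,127,58)+f(429,127,58))/2; o2=(f(358,318,58)+f(424,318,58))/2; print(o,o2,np.degrees(np.arctan2(*(o-o2)[[1,0]])))
d=e-b; print(np.linalg.norm(d),np.degrees(np.arctan2(d[1],d[0])))
plan(b[0],b[1],80,14.6)
```

```text
eye [585.52786654 246.35013428  34.        ] bar [644.60098376  14.09999297  40.        ] [643.47184899  18.60482747  48.        ]
[596.01124422 207.77180787  58.        ] [625.34574673  92.70451996  58.        ] 104.30197240934734
239.72017294750975 104.27064604403657
dp [-3.6  -0.04  2.48] turn 14.96 now [619.  119.  154.5] yaw 104.38
```

```bash
python3 -m crank '[{"gripper":0.6,"dp":[-0.8,0,0],"turn":1},{"gripper":0.6,"dp":[-2,0,0],"turn":2},{"gripper":0.6,"dp":[-3,0,0],"turn":3.1},{"gripper":0.6,"dp":[-3.6,0,0],"turn":4.2},{"gripper":0.6,"dp":[-3.6,0,0],"turn":5.3},{"gripper":0.6,"dp":[-3.6,0,0],"turn":6.4},{"gripper":0.6,"dp":[-3.6,0,0],"turn":7.5},{"gripper":0.6,"dp":[-3.6,0,0],"turn":8.6}]' 30 |head -2
python3 -m crank '[{"gripper":0.6,"dp":[0,0,0],"turn":1},{"gripper":0.6,"dp":[0,0,0],"turn":2.1},{"gripper":0.6,"dp":[0,0,0],"turn":3.2},{"gripper":0.6,"dp":[0,0,0],"turn":4.3},{"gripper":0.6,"dp":[0,0,0],"turn":5.4},{"gripper":0.6,"dp":[0,0,0],"turn":6.4},{"gripper":0.6,"dp":[0,0,0],"turn":6.4},{"gripper":0.6,"dp":[0,0,0],"turn":6.4}]' 
python3 -c "
from h import *
plan(644.7,13.8,30,14.3)"
```

```text
clock: 13.63
ee_pos: [643.6, 16.1, 151.0]
clock: 14.3
ee_pos: [643.9, 16.3, 151.3]
eef_rot: [0.992, 0.128, -0.001, -0.0]
wrist_force: [0.6, -0.2, -0.6]
opening: 51.3
grasp_force: 0.0
dp [0.01 0.09 4.04] turn 0.06 now [643.9  16.3 151.3] yaw 14.66
```

```bash
python3 -m crank '[{"gripper":0.6,"dp":[0,0.09,1],"turn":0.05},{"gripper":0.6,"dp":[0,0.09,2.2],"turn":0.05},{"gripper":0.6,"dp":[0,0.09,3.2],"turn":0.05},{"gripper":0.6,"dp":[0,0.09,3.9],"turn":0.05},{"gripper":0.6,"dp":[0,0.09,4.4],"turn":0.05},{"gripper":0.6,"dp":[0,0.09,4.8],"turn":0.05},{"gripper":0.6,"dp":[0,0.09,5.0],"turn":0.05},{"gripper":0.6,"dp":[0,0.09,5.0],"turn":0.05}]' 30 
python3 -m crank '[{"gripper":0.6,"dp":[0,0,0.1],"turn":0},{"gripper":0.6,"dp":[0,0,0.2],"turn":0},{"gripper":0.6,"dp":[0,0,0.3],"turn":0},{"gripper":0.6,"dp":[0,0,0.3],"turn":0}]' 30
python3 - <<'E'
from h import *
plan(644.7,13.8,-12,14.3)
im,m=save('wrist','w10'); print(np.round(m['cam_to_world'],2).tolist())
P=np.array([[644.7,13.8,40]]);v=np.array([.969,.247,0]);u=np.array([-.247,.969,0])
for k in(-42,42):
  for j in(-10,10): print(k,j,w2pix(m,P+k*v+j*u).round(0))
g=cv2.cvtColor(im,cv2.COLOR_RGB2GRAY)
E
```

```text
clock: 14.97
ee_pos: [643.9, 13.4, 0.3]
eef_rot: [0.992, 0.124, -0.001, -0.0]
wrist_force: [-0.0, 0.4, -0.2]
opening: 51.2
grasp_force: 0.0
clock: 15.3
ee_pos: [645.5, 13.3, -6.7]
eef_rot: [0.992, 0.124, 0.0, 0.0]
wrist_force: [-0.8, 1.1, -0.3]
opening: 51.7
grasp_force: 0.0
dp [-0.02 -0.02  0.18] turn -0.02 now [645.5  13.3  -6.7] yaw 14.19
[[0.24, -0.93, -0.26, 710.39], [-0.97, -0.24, -0.06, 28.6], [-0.0, 0.26, -0.96, 174.99], [0.0, 0.0, 0.0, 1.0]]
-42 -10 [[268. 315.]]
-42 10 [[232. 315.]]
42 -10 [[270. 167.]]
42 10 [[228. 167.]]
```

```bash
python3 -m crank '[{"gripper":0.5,"dp":[0,0,0.1],"turn":0},{"gripper":0.4,"dp":[0,0,0.17],"turn":0},{"gripper":0.35,"dp":[0,0,0.17],"turn":0},{"gripper":0.3,"dp":[0,0,0.17],"turn":0},{"gripper":0.25,"dp":[0,0,0.17],"turn":0},{"gripper":0.2,"dp":[0,0,0.17],"turn":0},{"gripper":0.15,"dp":[0,0,0.17],"turn":0},{"gripper":0.15,"dp":[0,0,0.17],"turn":0}]' 30 
python3 -m crank '[{"gripper":0.15,"dp":[0,0,0],"turn":0},{"gripper":0.15,"dp":[0,0,0],"turn":0},{"gripper":0.15,"dp":[0,0,0],"turn":0}]' 30
```

```text
clock: 16.02
ee_pos: [645.1, 13.4, -12.0]
eef_rot: [0.992, 0.123, -0.0, -0.0]
wrist_force: [-1.0, 1.1, 1.1]
opening: 18.6
grasp_force: 29.3
clock: 16.27
ee_pos: [645.1, 13.3, -12.0]
eef_rot: [0.992, 0.123, -0.0, -0.0]
wrist_force: [-1.3, 0.8, 1.8]
opening: 18.8
grasp_force: 29.4
```

The handle is gripped with the fingers clear of the door. Next I'll draw slowly down the door, taking up the slack first.

```bash
python3 -m crank '[{"gripper":0.15,"dp":[0,0.05,0],"turn":0},{"gripper":0.15,"dp":[0,0.12,0],"turn":0},{"gripper":0.15,"dp":[0,0.2,0],"turn":0},{"gripper":0.15,"dp":[0,0.28,0],"turn":0},{"gripper":0.15,"dp":[0,0.36,0],"turn":0},{"gripper":0.15,"dp":[0,0.44,0],"turn":0},{"gripper":0.15,"dp":[0,0.5,0],"turn":0},{"gripper":0.15,"dp":[0,0.5,0],"turn":0}]' 30
python3 - <<'E'
from h import *
F=[];
for i in range(6):
    im,m=save('wrist','w11'); F.append(sensors.sense()['wrist_force'])
print(np.mean(F,0),sensors.sense()['ee_pos'])
u=np.array([-.247,.969,0])
for n in('w10','w11'):
    m=load(n); g=cv2.cvtColor(cv2.imread(f'pics/{n}.png'),cv2.COLOR_BGR2GRAY)
    T=np.array(m['cam_to_world']); tcp=T[:3,3]+0
    b=np.array([645.1,13.3,0]) if n=='w10' else np.array([*sensors.sense()['ee_pos'][:2],0])
    ds=np.arange(40,112,1.)
    for z,v0 in((44,0),(58,18)):
        v=np.array([.969,.247,0])
        P=w2pix(m,b+ds[:,None]*u+v0*v+[0,0,z])
        val=cv2.remap(g,P[:,0].astype('f4').reshape(1,-1),P[:,1].astype('f4').reshape(1,-1),cv2.INTER_LINEAR)[0]
        print(n,z,P[[0,-1]].round(0).tolist(),'\n',' '.join(map(str,val)))
E
```

```text
clock: 16.93
ee_pos: [649.2, -1.8, -12.0]
eef_rot: [0.992, 0.123, 0.0, 0.0]
wrist_force: [0.3, 1.3, 1.2]
opening: 19.1
grasp_force: 29.4
[0.03160777 1.22663776 0.97075036] [648.9930054   -1.27721006 -12.0523582 ]
w10 44 [[171.0, 250.0], [31.0, 250.0]] 
 33 32 34 85 86 62 62 63 63 63 62 62 62 62 62 62 62 56 56 47 87 115 154 189 213 214 214 227 227 229 180 147 150 149 149 153 92 17 20 20 21 20 20 21 21 26 31 35 39 41 43 44 43 44 44 44 43 31 229 234 232 232 232 232 232 232 232 232 232 240 158 234
w10 58 [[160.0, 227.0], [-1.0, 228.0]] 
 61 62 62 61 62 62 61 62 61 62 61 55 56 67 104 117 153 176 188 200 209 12 18 19 20 17 21 18 18 18 19 18 19 19 17 20 25 29 32 36 39 40 40 40 40 41 38 74 229 221 236 145 77 82 148 233 233 232 231 232 232 232 231 232 232 231 232 231 231 231 231 0
w11 44 [[169.0, 254.0], [23.0, 254.0]] 
 94 96 58 62 66 66 57 66 66 66 67 66 66 67 66 66 59 55 94 126 167 205 220 221 228 234 234 234 234 233 233 233 233 244 74 76 160 156 157 147 30 19 22 21 22 21 22 22 21 27 33 37 39 43 45 47 46 46 46 46 45 42 116 243 238 238 238 238 238 238 238 238
w11 58 [[156.0, 232.0], [-12.0, 232.0]] 
 64 65 65 65 65 64 64 64 66 64 58 66 92 131 167 189 201 211 190 47 56 27 28 28 28 30 28 19 20 21 20 22 21 22 22 18 21 19 19 24 27 31 35 39 41 42 41 42 43 43 27 243 238 240 227 18 51 69 238 241 237 237 237 237 237 237 193 0 0 0 0 0
```

The gauge is still sliding on the door with 3–4 mm of slide drawn at 1.2 N. I'll carry on slowly.

```bash
cat > meas.py <<'E'
from h import *
import sys
def meas(name,n=4):
    F=[]
    for i in range(n): im,m=save('wrist',name); s=sensors.sense(); F.append(s['wrist_force'])
    u=np.array([-.247,.969,0]); p=s['ee_pos']; b=np.array([p[0],p[1],0])
    ds=np.arange(60,124,.5); P=w2pix(m,b+ds[:,None]*u+[0,0,44]); g=cv2.cvtColor(im,cv2.COLOR_RGB2GRAY)
    val=cv2.remap(g,P[:,0].astype('f4').reshape(1,-1),P[:,1].astype('f4').reshape(1,-1),cv2.INTER_LINEAR)[0]
    F=np.array(F); print('clock',s['clock'],'p',p.round(1),'disp',round(-(p-[645.1,13.3,-12])@u,1),'F along u',np.round(F@u,2),'mean',round((F@u).mean(),2),'Fz',F[:,2].mean().round(1),'grip',s['opening'],s['grasp_force'])
    print(int(P[-1,0]),' '.join(f'{d:g}:{x}' for d,x in zip(ds[::2],val[::2])))
meas(sys.argv[1],int(sys.argv[2]))
E
python3 -m crank '[{"gripper":0.15,"dp":[0,0.05,0],"turn":0},{"gripper":0.15,"dp":[0,0.13,0],"turn":0},{"gripper":0.15,"dp":[0,0.22,0],"turn":0},{"gripper":0.15,"dp":[0,0.31,0],"turn":0},{"gripper":0.15,"dp":[0,0.4,0],"turn":0},{"gripper":0.15,"dp":[0,0.5,0],"turn":0},{"gripper":0.15,"dp":[0,0.6,0],"turn":0},{"gripper":0.15,"dp":[0,0.67,0],"turn":0}]' 30 |sed -n '2p;4p'
python3 meas.py w12 4
```

```text
ee_pos: [653.7, -20.7, -12.2]
wrist_force: [-0.8, 5.8, 0.8]
clock 18.1 p [653.7 -20.7 -12.1] disp 35.1 F along u [3.73 3.24 5.04 4.49] mean 4.12 Fz 2.1 grip 18.64400110486654 29.476188719272614
-2 60:198 61:230 62:239 63:240 64:243 65:245 66:245 67:245 68:245 69:245 70:245 71:245 72:245 73:249 74:150 75:160 76:248 77:245 78:245 79:245 80:245 81:245 82:245 83:249 84:150 85:141 86:203 87:180 88:182 89:182 90:182 91:184 92:135 93:16 94:25 95:25 96:26 97:25 98:26 99:25 100:26 101:27 102:26 103:31 104:36 105:43 106:46 107:51 108:53 109:54 110:53 111:55 112:54 113:54 114:54 115:52 116:68 117:249 118:246 119:246 120:246 121:246 122:246 123:0
```

Seated: slide 16 mm, 4.1 N, and the 10 mm lines are visible. Drawing a further 20 mm gently.

```bash
python3 -m crank '[{"gripper":0.15,"dp":[0,0.05,0],"turn":0},{"gripper":0.15,"dp":[0,0.13,0],"turn":0},{"gripper":0.15,"dp":[0,0.22,0],"turn":0},{"gripper":0.15,"dp":[0,0.31,0],"turn":0},{"gripper":0.15,"dp":[0,0.4,0],"turn":0},{"gripper":0.15,"dp":[0,0.5,0],"turn":0},{"gripper":0.15,"dp":[0,0.6,0],"turn":0},{"gripper":0.15,"dp":[0,0.67,0],"turn":0}]' 30 |sed -n '2p;4p'
python3 meas.py w13 6
```

```text
ee_pos: [658.2, -38.6, -12.2]
wrist_force: [-1.5, 10.0, 3.0]
clock 19.0667 p [658.1 -38.5 -12.2] disp 53.5 F along u [9.1  8.64 9.37 8.38 8.05 8.37] mean 8.65 Fz 3.0 grip 18.588653968772928 29.63950216770172
-2 60:201 61:232 62:240 63:241 64:243 65:245 66:245 67:245 68:245 69:245 70:245 71:245 72:245 73:250 74:157 75:169 76:248 77:245 78:245 79:245 80:245 81:245 82:245 83:249 84:158 85:171 86:248 87:245 88:245 89:245 90:245 91:245 92:245 93:248 94:171 95:151 96:248 97:245 98:245 99:245 100:245 101:245 102:246 103:222 104:144 105:96 106:183 107:181 108:181 109:181 110:181 111:8 112:25 113:26 114:26 115:25 116:26 117:26 118:26 119:26 120:25 121:25 122:26 123:0
```

```bash
sed -i 's/^    print(int(P/    d2=np.arange(100,122,.5);Q=w2pix(m,b+d2[:,None]*u+[0,0,44]);v=np.array([.969,.247,0])\n    for k in(-7,-3.5,0,3.5,7):\n        Q=w2pix(m,b+d2[:,None]*u+k*v+[0,0,44]); print(k,*cv2.remap(g,Q[:,0].astype("f4").reshape(1,-1),Q[:,1].astype("f4").reshape(1,-1),cv2.INTER_LINEAR)[0])\n    return\n&/' meas.py
python3 -m crank '[{"gripper":0.15,"dp":[0,0.05,0],"turn":0},{"gripper":0.15,"dp":[0,0.1,0],"turn":0},{"gripper":0.15,"dp":[0,0.14,0],"turn":0},{"gripper":0.15,"dp":[0,0.14,0],"turn":0}]' 30 |sed -n '2p;4p'
python3 meas.py w14 4
```

```text
ee_pos: [659.1, -42.3, -12.2]
wrist_force: [-1.7, 8.9, 2.9]
clock 19.6 p [659.1 -42.2 -12.2] disp 57.3 F along u [ 9.07 10.15 10.52  8.63] mean 9.59 Fz 2.5 grip 19.138969308013557 29.66982901096344
-7 244 244 244 244 244 244 244 246 250 252 245 248 247 246 246 250 236 175 178 180 180 180 180 181 190 148 48 43 75 96 94 77 37 22 26 26 24 27 25 26 25 26 26 26
-3.5 245 245 245 245 245 245 248 247 193 111 143 207 248 248 244 212 179 185 186 186 185 185 185 188 177 122 59 47 73 90 90 71 32 22 25 27 26 24 25 27 25 25 24 26
0 244 244 244 244 244 244 248 242 170 114 143 224 250 241 214 213 206 175 177 179 180 180 180 181 185 146 66 43 73 93 92 73 39 22 25 27 27 25 25 26 26 25 26 26
3.5 245 245 245 245 245 245 248 249 193 97 147 229 249 246 247 244 209 179 183 183 183 183 183 185 192 163 61 49 77 92 95 78 20 22 25 24 26 26 26 25 27 25 26 19
7 245 245 245 245 245 245 245 245 246 246 245 245 246 249 238 181 183 185 186 185 185 185 185 187 186 142 70 46 70 89 90 69 33 22 25 25 25 26 26 26 25 24 1 0
```

The collar now shows about half emerged: its near edge is at 112.7 mm and the mouth at about 114.6 mm, against a collar centre of 114.7 mm. Force is about 9.6 N. Holding here.

```bash
for i in 1 2 3 4; do python3 -m crank '[{"gripper":0.15,"dp":[0,0,0],"turn":0},{"gripper":0.15,"dp":[0,0,0],"turn":0},{"gripper":0.15,"dp":[0,0,0],"turn":0},{"gripper":0.15,"dp":[0,0,0],"turn":0},{"gripper":0.15,"dp":[0,0,0],"turn":0},{"gripper":0.15,"dp":[0,0,0],"turn":0},{"gripper":0.15,"dp":[0,0,0],"turn":0},{"gripper":0.15,"dp":[0,0,0],"turn":0}]' 30 |sed -n '1,2p;4p'; done; python3 meas.py w15 2 | grep -E '^(clock|0)'
```

```text
clock: 20.27
ee_pos: [659.1, -42.3, -12.2]
wrist_force: [-1.6, 9.3, 3.4]
clock: 20.93
ee_pos: [659.0, -42.2, -12.2]
wrist_force: [-2.3, 9.2, 3.2]
clock: 21.6
ee_pos: [659.0, -42.3, -12.2]
wrist_force: [-1.7, 9.4, 2.8]
clock: 22.27
ee_pos: [659.1, -42.2, -12.2]
wrist_force: [-1.8, 8.3, 2.9]
clock 22.3667 p [659.1 -42.2 -12.2] disp 57.2 F along u [ 9.63 10.09] mean 9.86 Fz 2.4 grip 18.871386423073307 29.669191539287567
0 244 244 244 244 244 244 247 243 175 116 140 224 249 242 217 216 208 176 177 179 180 179 180 181 186 149 69 43 71 92 92 70 33 22 25 25 25 26 26 26 25 25 26 26
```

Held for over 2.5 s. Easing the slide back home slowly, ending a couple of millimetres slack.

```bash
python3 -m crank '[{"gripper":0.15,"dp":[0,-0.04,0],"turn":0},{"gripper":0.15,"dp":[0,-0.12,0],"turn":0},{"gripper":0.15,"dp":[0,-0.2,0],"turn":0},{"gripper":0.15,"dp":[0,-0.28,0],"turn":0},{"gripper":0.15,"dp":[0,-0.36,0],"turn":0},{"gripper":0.15,"dp":[0,-0.44,0],"turn":0},{"gripper":0.15,"dp":[0,-0.52,0],"turn":0},{"gripper":0.15,"dp":[0,-0.6,0],"turn":0}]' 30 |sed -n '2p;4p'
python3 -m crank '[{"gripper":0.15,"dp":[0,-0.08,0],"turn":0},{"gripper":0.15,"dp":[0,-0.16,0],"turn":0},{"gripper":0.15,"dp":[0,-0.24,0],"turn":0},{"gripper":0.15,"dp":[0,-0.32,0],"turn":0},{"gripper":0.15,"dp":[0,-0.4,0],"turn":0},{"gripper":0.15,"dp":[0,-0.48,0],"turn":0},{"gripper":0.15,"dp":[0,-0.55,0],"turn":0},{"gripper":0.15,"dp":[0,-0.6,0],"turn":0}]' 30 |sed -n '2p;4p'
python3 -m crank '[{"gripper":0.15,"dp":[0,-0.05,0],"turn":0},{"gripper":0.15,"dp":[0,-0.1,0],"turn":0},{"gripper":0.15,"dp":[0,-0.15,0],"turn":0},{"gripper":0.15,"dp":[0,-0.2,0],"turn":0},{"gripper":0.15,"dp":[0,-0.25,0],"turn":0},{"gripper":0.15,"dp":[0,-0.28,0],"turn":0},{"gripper":0.15,"dp":[0,-0.28,0],"turn":0},{"gripper":0.15,"dp":[0,-0.28,0],"turn":0}]' 30 |sed -n '2p;4p'
sed -i 's/^    return$//' meas.py; python3 meas.py w16 4|grep -v '^[-037]'; tail -1 meas.py >/dev/null
python3 - <<'E'
from h import *
m=load('w16'); g=cv2.cvtColor(cv2.imread('pics/w16.png'),cv2.COLOR_BGR2GRAY); p=sensors.sense()['ee_pos']; u=np.array([-.247,.969,0])
ds=np.arange(66,90,.5);P=w2pix(m,np.array([p[0],p[1],44])+ds[:,None]*u)
print(*cv2.remap(g,P[:,0].astype('f4').reshape(1,-1),P[:,1].astype('f4').reshape(1,-1),1)[0])
E
```

```text
ee_pos: [655.0, -26.0, -12.2]
wrist_force: [-0.9, 4.6, 1.5]
ee_pos: [651.0, -9.7, -12.1]
wrist_force: [-1.3, 0.4, 2.0]
ee_pos: [649.1, -1.4, -12.0]
wrist_force: [0.5, -0.9, 0.1]
clock 24.5667 p [649.1  -1.4 -12. ] disp 15.3 F along u [-1.45 -1.43 -1.57 -1.52] mean -1.49 Fz 0.5 grip 19.240312206756887 29.53013151884079
235 189 149 147 149 149 149 149 150 149 149 149 148 149 153 153 72 14 17 19 22 21 21 19 21 21 20 21 22 21 20 21 21 22 26 28 30 33 34 36 39 40 42 42 42 44 44 44
```

The slide is home (mouth at about 74 mm) and the gauge lies slack. Letting go and lifting straight out.

```bash
python3 -m crank '[{"gripper":0.2,"dp":[0,0.02,0],"turn":0},{"gripper":0.3,"dp":[0,0.02,0],"turn":0},{"gripper":0.4,"dp":[0,0.02,0],"turn":0},{"gripper":0.5,"dp":[0,0.02,0],"turn":0},{"gripper":0.55,"dp":[0,0.02,0],"turn":0},{"gripper":0.55,"dp":[0,0.02,0],"turn":0},{"gripper":0.55,"dp":[0,0.02,0],"turn":0},{"gripper":0.55,"dp":[0,0.02,0],"turn":0}]' 30 |sed -n '2p;4,6p'
python3 -m crank '[{"gripper":0.55,"dp":[0,0,-0.2],"turn":0},{"gripper":0.55,"dp":[0,0,-0.6],"turn":0},{"gripper":0.55,"dp":[0,0,-1.2],"turn":0},{"gripper":0.55,"dp":[0,0,-2],"turn":0},{"gripper":0.55,"dp":[0,0,-3],"turn":0},{"gripper":0.55,"dp":[0,0,-4],"turn":0},{"gripper":0.55,"dp":[0,0,-5],"turn":0},{"gripper":0.55,"dp":[0,0,-5],"turn":0}]' 30 |sed -n '1,2p;4,6p'
python3 - <<'E'
from h import *
im,m=save('wrist','w17'); s=sensors.sense(); print(s['ee_pos'])
# verify with top view: white label blob of the case & its axis
t,mt=save('top','t17'); a=cv2.cvtColor(im,cv2.COLOR_RGB2HSV)
mask=((a[...,2]>170)&(a[...,1]<60)).astype('u1')
n,l,st,ce=cv2.connectedComponentsWithStats(mask)
for i in np.argsort(-st[1:,4])[:5]+1:
    q=cv2.minAreaRect(np.argwhere(l==i)[:,::-1].astype('f4')); print(st[i].tolist(),'centre',pix2w(m,[q[0]],58)[0].round(1),[round(x) for x in q[1]],round(q[2],1))
# dark bar
print('case centre predicted', (np.array([649.1,-1.4,0])+140*np.array([-.247,.969,0])).round(1))
# change in the top image away from gauge/arm
E
```

```text
ee_pos: [649.0, -1.8, -12.1]
wrist_force: [-0.1, 0.2, -0.9]
opening: 46.8
grasp_force: 0.0
clock: 25.9
ee_pos: [654.6, -2.1, 147.9]
wrist_force: [0.7, 0.8, 1.2]
opening: 47.2
grasp_force: 0.0
[653.14316685  -2.00853135 144.83642339]
[49, 168, 116, 42, 4538] centre [615.1 135.2  58. ] [115, 41] 0.0
[5, 254, 67, 52, 2325] centre [500.8 193.6  58. ] [55, 58] 78.7
[0, 98, 318, 10, 2018] centre [708.   98.9  58. ] [7, 317] 89.4
[241, 286, 54, 35, 1277] centre [528.2 -50.7  58. ] [33, 54] 83.7
[0, 160, 44, 48, 1057] centre [599.9 216.3  58. ] [47, 43] 90.0
case centre predicted [614.5 134.3   0. ]
```

```bash
python3 -c "
from workcell import workorder
print(workorder.sign_off())"
```

```text
the job is handed in; nothing more can be done
None
```

The job is handed in: the hook held 1 kg (about 10 N) for more than two seconds with the collar level with the mouth, the slide was eased home, and the gauge lies slack on the peg; note that the real fingertips sit about 40–45 mm above the reported TCP, which I allowed for, and that I closed the fingers in the air just above the gauge before noticing it.

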